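# Lock the key-clamp head onto its ball base

### The job

Ready the key clamp for work: first swing the red-knobbed lever well up on the grey ball coupler, then lower the coupler upright onto the steel ball of the orange base until it sits flat on the base, with the lever still up, and finally press the lever fully down to lock it. Leave it standing there locked, and let go; the smaller blue base is for another head.

Things in the scene. Friction and masses are not known exactly. Their poses are not given: they have to be found in the camera images.
- coupler_grip (a point): Middle of the socket housing of the loose grey ball coupler (0.7 kg): a block 56 mm long (x), 52 wide (y, flat sides to grip), 64 high, open below; inside 44 by 44 mm, 56 deep. The point is 30 mm above the flat underside. z up; +x to the brass key clamp at the front (reaches 62 mm); -x along the tongue (38 wide, 40 high, reaches 130 mm) under the lever, which starts on the robot's side.
- lever_knob (a point): Centre of the red cross knob on the free end of the coupler's lever: a cylinder 22 mm in diameter, 26 mm long along the coupler's y; it spins freely on its pin; pinch it by its ends from above. Lever down: 118 mm behind (-x) and 44 mm above coupler_grip, 34 mm above the tongue's top.
- lever (a joint): Lever angle, rad: 0 fully down (locked), 0.95 fully up (stop); starts near 0. Hinge along the coupler's y, 38 mm behind (-x) and 28 mm above coupler_grip; knob centre 82 mm from it, swinging up and forward. Friction of 0.06 N m (1 to 1.5 N at the knob with its weight) holds it where left. Its pawl swings under the ball as the lever goes down, so the lever must be up for the ball to enter.
- ball (a point): Centre of the 36 mm steel ball on the fixed orange base, a disc 240 mm in diameter, 10 mm thick. It is 40 mm above the bench, 30 mm above the disc's top. With the coupler flat on the disc over the ball, in any heading, coupler_grip lies at this point (4 mm of play sideways). The blue base (170 mm, dark 22 mm ball) is the wrong one.
Not all that is in view belongs to the job. Of the things shaped like the part that bears coupler_grip, the grey one is meant.

How it is judged (in metres and radians):
On the way, in this order (a step that is already met when the one before it is completed fails the run):
1. the lever is raised (above 0.6 rad) while the coupler is still off the ball (value of joint lever above 0.6 rad and distance between coupler_grip and ball above 0.05 m), for 0.2 s.
2. the coupler sits on the orange base's ball, upright, with the lever still raised (above 0.45 rad) (distance between coupler_grip and ball below 0.012 m and angle between coupler_grip's own z axis and vertical below 0.17 rad and value of joint lever above 0.45 rad), for 0.2 s.
At the end, for the whole second after the job is handed in: The coupler stands on the ball of the orange base, its coupler_grip point within 12 mm sideways and 14 mm in all of the ball's centre, upright within 10 degrees, its lever pressed down (below 0.12 rad) and still, and everything released (horizontal distance between coupler_grip and ball below 0.012 m and distance between coupler_grip and ball below 0.014 m and angle between coupler_grip's own z axis and vertical below 0.17 rad and value of joint lever below 0.12 rad and velocity of joint lever between -0.05 and 0.05 rad/s); the robot touches nothing.
It also fails if it takes over 64 s, if anything falls off the work surface, if the arm or the gripper's body presses on something with over 40 N, if the wrist force passes 120 N, or if a joint passes its speed limit or range.

### The arm

A 6-joint arm with a two-finger parallel gripper is mounted at the origin on the work surface. World frame = base frame: x ahead of the robot, y to its left, z up, the work surface at z = 0. Lengths are in m, angles in degrees, forces in N, time in s.
With the tool pointing down it reaches from about 0.375 to 0.9 m from the base axis. Payload 3.1 kg.
Tool frame: the origin (TCP) lies at the very end of the fingers, on their centre line; the grasp point (between the pads) lies 19 mm behind it; z points along the fingers, y is the direction in which the jaws open and shut (so a half turn about z gives the same grasp; the last joint's range is limited). The gripper opens to 87 mm and grips with 3 to 60 N. Pads are 19 mm wide; open, the fingers measure 117 mm over their backs; the gripper's body (75 mm by 190 mm) begins 51 mm behind the grasp point.
Start: joints at [-10.227, 30.224, 82.088, -0, 67.689, -10.227], TCP at [0.625, 0, 0.223] pointing down, gripper open.
Joint ranges: [-176.69, 176.69], [-43.24, 126.21], [12.49, 139.97], [-82, 262], [0, 151.66], [-163.58, 163.58]. Speed limits (degrees/s): [159.86, 159.86, 180, 180, 180, 180].

### API

Orientations are given as a 3x3 rotation matrix whose columns are the frame's x, y, z axes.
In Python, from rig import read_state, capture, hand_in gives the robot as it stands. The module is installed in compiled form; this text tells all that it offers.
- The arm moves only by the tool send_rows, never from a script. Its argument "moves" is one flat list of numbers, 7 for each row, row after row: the turn, a rotation vector about the world's x, y, z in degrees, then the shift along the world's x, y, z in cm, then the gripper's target within -1 to 1 (fully open at 1, half-way at 0, shut at -1). In form: [rx, ry, rz, tx, ty, tz, hand, rx, ry, rz, tx, ty, tz, hand, ...]. A call has 1 to 20 rows; each row shifts and turns the commanded pose from where the row before left it; what a row does not reach is not made up. A row lasts 1/10 s, in which the tool goes at most 50 mm and 8.59 degrees, less where a joint would pass 70% of its speed; a pose out of reach is approached as far as the arm can. A call with a gripper value outside its range is refused whole. The fingers move at their own pace and stop on an object; the grip force is fixed at half the most. Time passes only in rows, so rows that do not move let the fingers close. It gives the time, the measured TCP pose, the force and the opening at its end, in the units of the state.
- read_state(): the state, without advancing time (a new reading comes with each control period).
- capture(name): name is "scene" or "side" or "wrist"; returns a dict with "pixels" (400x640x3 uint8, red, green, blue), "vertical_fov" (degrees; the focal length in pixels is half the picture's height over the tangent of half this angle, whatever the lens; pixels are square), "cx", "cy" (the principal point, pixels), "dist" ([k1, k2, p1, p2, k3] as OpenCV has them; the pictures are not rectified), "rvec" (rotation vector, rad) and "tvec" (3), from world to camera coordinates, as OpenCV has them. Camera axes: x right, y down, z forward; pixel columns grow to the right and rows downward; lengths in m; the calibration is good to about 2 mm. A picture is of the moment at which its call begins. There is no depth.
- hand_in(): hands the job in, once; it reports no verdict.
The state is a dict: "time_s": time; "joint_positions": joint angles; "qvel": joint speeds; "tau": joint torques, N m; "position": TCP position; "tcp_rot": TCP orientation; "force": force on the tool from outside, world axes, zero at the start; "moment": the same for the moment, N m; "opening": opening from 0.0 (shut) to 1.0 (fully open).
Only numpy, scipy, OpenCV 4.12 (cv2) and the standard library are available. Lean on these libraries where they do the work, as an engineer would, in place of code of your own. Each camera call takes 0.05 s, during which the arm holds its last target.

## Working session

There is one attempt and no reset: what is moved stays moved. The work goes in short steps, Python scripts to look and compute and a tool call to move; the robot and the scene stay as the last step left them, time stands still between calls to the robot, and variables do not carry over. Pictures are saved under pics/ and viewed, and the job is handed in when it is done.

Besides the shell and the picture viewer there is one more tool, called after "Emit:" by a JSON object that holds its "fn" and its "kwargs". send_rows: Moves the arm, as the interface text tells. Its arguments: {"type":"object","properties":{"moves":{"type":"array","items":{"type":"number"}}},"required":["moves"]}

```bash
mkdir -p pics; cat > h.py <<'E'
import numpy as np, cv2
from rig import read_state, capture, hand_in
def snap(n,f):
    c=capture(n); cv2.imwrite(f'pics/{f}.png',cv2.cvtColor(c['pixels'],cv2.COLOR_RGB2BGR))
    np.save(f'pics/{f}.npy',c,allow_pickle=True); return c
def load(f): return np.load(f'pics/{f}.npy',allow_pickle=True).item()
def KD(c):
    f=200/np.tan(np.radians(c['vertical_fov'])/2)
    return np.array([[f,0,c['cx']],[0,f,c['cy']],[0,0,1.]]),np.array(c['dist'],float)
def ray(c,u,v):
    K,D=KD(c); p=cv2.undistortPoints(np.array([[[u,v]]],float),K,D)[0,0]
    R=cv2.Rodrigues(np.array(c['rvec'],float))[0]; t=np.array(c['tvec'],float).ravel()
    return -R.T@t, R.T@np.array([p[0],p[1],1.])
def atz(c,u,v,z):
    o,d=ray(c,u,v); return o+d*(z-o[2])/d[2]
def tri(*a):
    A=np.zeros((3,3));b=np.zeros(3)
    for c,u,v in a:
        o,d=ray(c,u,v); d=d/np.linalg.norm(d); P=np.eye(3)-np.outer(d,d); A+=P;b+=P@o
    x=np.linalg.solve(A,b)
    return x,[np.round(np.array((u,v))-proj(c,x)[0],1) for c,u,v in a]
def proj(c,X):
    K,D=KD(c); return cv2.projectPoints(np.array(X,float).reshape(-1,1,3),np.array(c['rvec'],float),np.array(c['tvec'],float),K,D)[0][:,0]
E
python3 - <<'E'
from h import *
for n in ('scene','side','wrist'):
    c=snap(n,n+'0'); print(n,c['vertical_fov'],ray(c,320,200))
print(read_state())
E
```

```text
scene 53.68401714780756 (array([1.02862323, 0.38958837, 0.88243888]), array([-0.53199409, -0.41271232, -0.73941649]))
side 46.06199399592758 (array([-0.24250511, -0.80988498,  1.14226328]), array([ 0.48711623,  0.51210913, -0.70766637]))
wrist 60.3770959213274 (array([0.62467168, 0.07726224, 0.38256837]), array([-2.64501779e-04, -2.86852856e-01, -9.57984374e-01]))
{'time_s': 0.15, 'joint_positions': array([-1.02269209e+01,  3.02670793e+01,  8.21396805e+01, -1.57446253e-03,
        6.76913990e+01, -1.02253822e+01]), 'qvel': array([-0.03279781, -0.16081799, -0.2066887 , -0.0070177 , -0.04771622,
        0.02207325]), 'tau': array([ 9.14956272e-04, -4.40429199e+01, -1.76841742e+01,  6.33679633e-02,
        5.52540855e-02, -1.06930895e-04]), 'position': array([6.24425325e-01, 1.29350758e-04, 2.21791839e-01]), 'tcp_rot': array([[ 1.66376490e-05,  9.99998571e-01, -1.69048944e-03],
       [ 9.99999961e-01, -1.61657647e-05,  2.79153916e-04],
       [ 2.79126189e-04, -1.69049402e-03, -9.99998532e-01]]), 'force': array([ 0.58196086, -0.6615898 , -0.15421798]), 'moment': array([ 0.0436022 , -0.04861493,  0.02733382]), 'opening': 0.9993896185223349}
```

View pics/scene0.png

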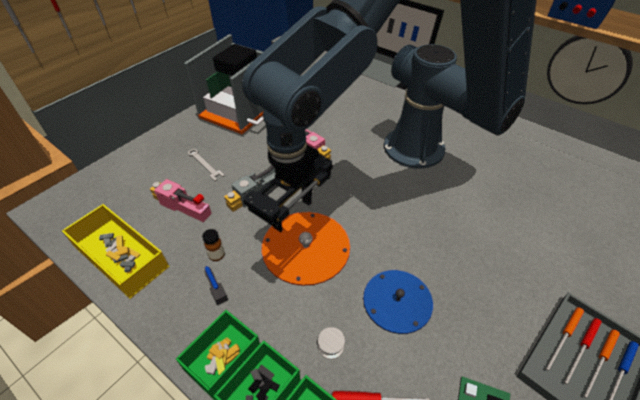

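View pics/side0.png

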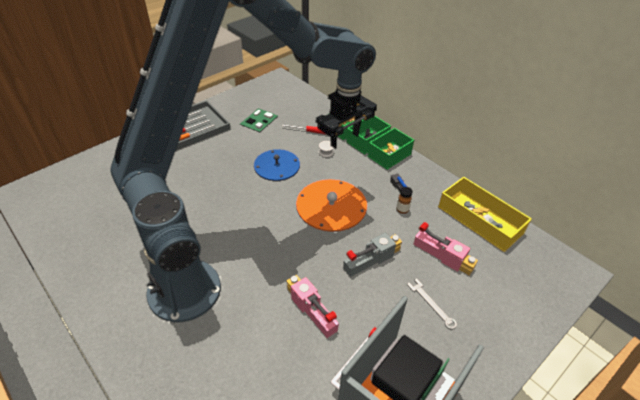

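View pics/wrist0.png

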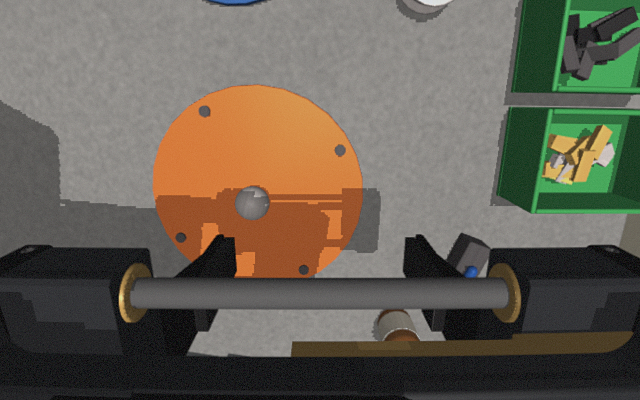

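```bash
python3 - <<'E'
from h import *
c=load('side0'); im=cv2.imread('pics/side0.png')
cv2.imwrite('pics/s0z.png',cv2.resize(im[170:320,280:480],None,fx=4,fy=4,interpolation=cv2.INTER_CUBIC))
for uv in [(349,256),(395,238)]: print(atz(c,*uv,0.07))
print(atz(c,332,203,.01)); print(atz(load('scene0'),306,240,.04),atz(load('wrist0'),253,203,.04),atz(c,332,198,.04))
E
```

```text
[ 0.40552103 -0.25779337  0.07      ]
[ 0.55744991 -0.29982432  0.07      ]
[ 0.55794804 -0.02768781  0.01      ]
[ 0.55798662 -0.02210445  0.04      ] [ 0.55458441 -0.02863671  0.04      ] [ 0.5527436  -0.03138922  0.04      ]
```

View pics/s0z.png

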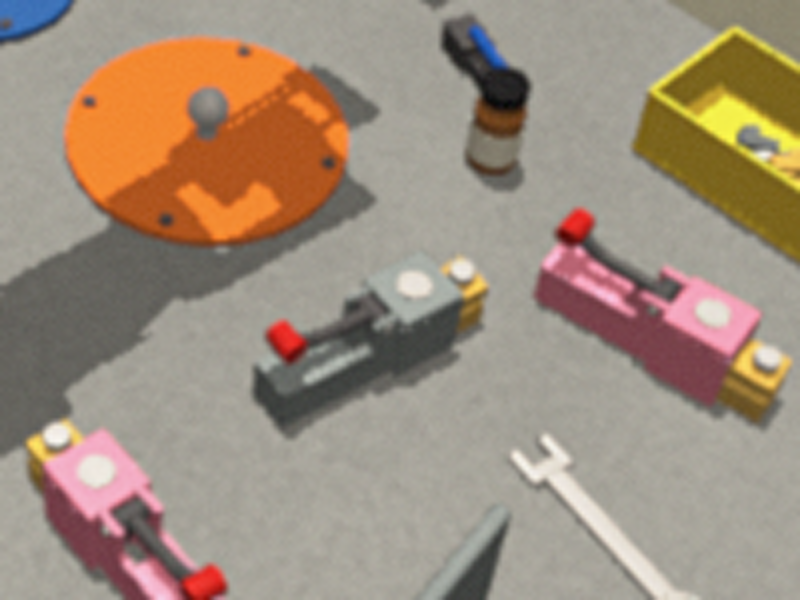

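Emit:
{"fn": "send_rows", "kwargs": {"moves": [0, 0, -8, -1.2, -2.2, 0.6, 1, 0, 0, -8, -1.2, -2.2, 0.6, 1, 0, 0, -8, -1.2, -2.2, 0.6, 1, 0, 0, -8, -1.2, -2.2, 0.6, 1, 0, 0, -8, -1.2, -2.2, 0.6, 1, 0, 0, -8, -1.2, -2.2, 0.6, 1, 0, 0, -8, -1.2, -2.2, 0.6, 1, 0, 0, -8, -1.2, -2.2, 0.6, 1, 0, 0, -8, -1.2, -2.2, 0.6, 1, 0, 0, -8, -1.2, -2.2, 0.6, 1, 0, 0, -8, -1.2, -2.2, 0.6, 1, 0, 0, -8, -1.2, -2.2, 0.6, 1, 0, 0, -8, 0, 0, 0, 1, 0, 0, 0, 0, 0, 0, 1, 0, 0, 0, 0, 0, 0, 1]}}

```text
time_s: 1.65
position: [0.4808, -0.2636, 0.2942]
tcp_rot: [[0.971, -0.239, -0.001], [-0.239, -0.971, 0.001], [-0.001, -0.001, -1.0]]
force: [-0.3, -0.1, -0.2]
opening: 0.997
```

```bash
python3 - <<'E'
from h import *
for n in ('scene','side','wrist'): snap(n,n+'1')
a=cv2.imread('pics/scene1.png');b=cv2.imread('pics/side1.png')
cv2.imwrite('pics/sc1z.png',cv2.resize(a[150:300,120:320],None,fx=4,fy=4,interpolation=cv2.INTER_CUBIC))
cv2.imwrite('pics/s1z.png',cv2.resize(b[170:320,280:480],None,fx=4,fy=4,interpolation=cv2.INTER_CUBIC))
s=read_state();print(s['position'],s['tcp_rot'],s['joint_positions'])
E
```

```text
[ 0.48104589 -0.26331051  0.29426467] [[ 9.70887587e-01 -2.39535007e-01 -5.22492559e-04]
 [-2.39534726e-01 -9.70887643e-01  5.48339868e-04]
 [-6.38628163e-04 -4.07221260e-04 -9.99999713e-01]] [-4.03754438e+01  1.97643384e+01  8.79435755e+01  4.76639861e-03
  7.23352445e+01  6.34821996e+01]
```

View pics/wrist1.png

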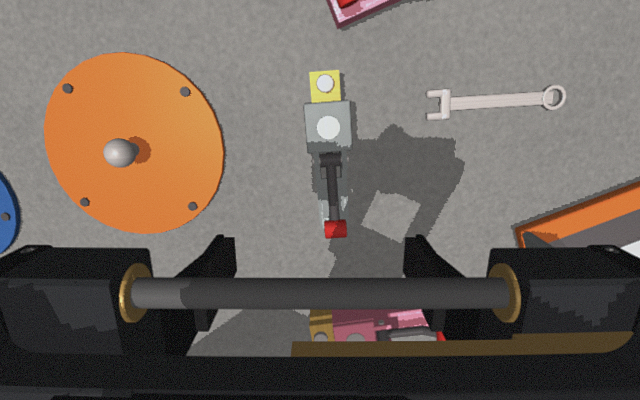

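View pics/sc1z.png

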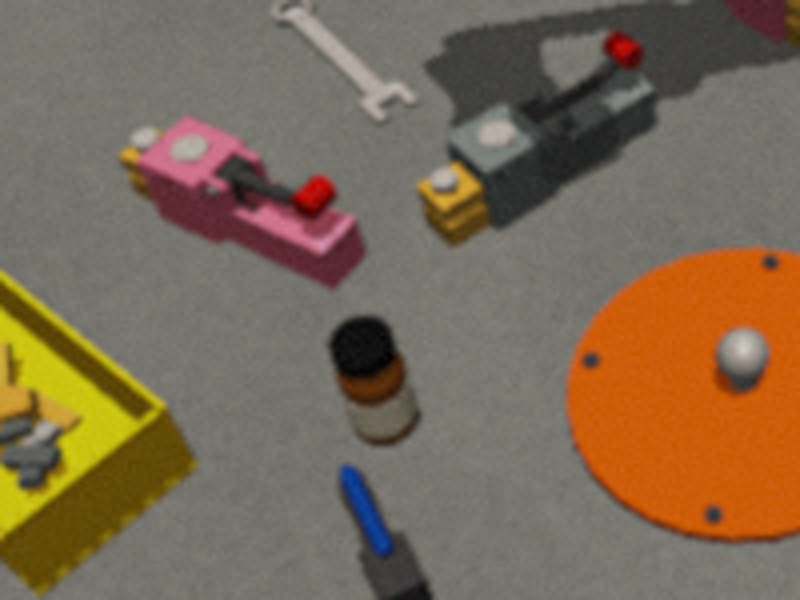

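View pics/s1z.png

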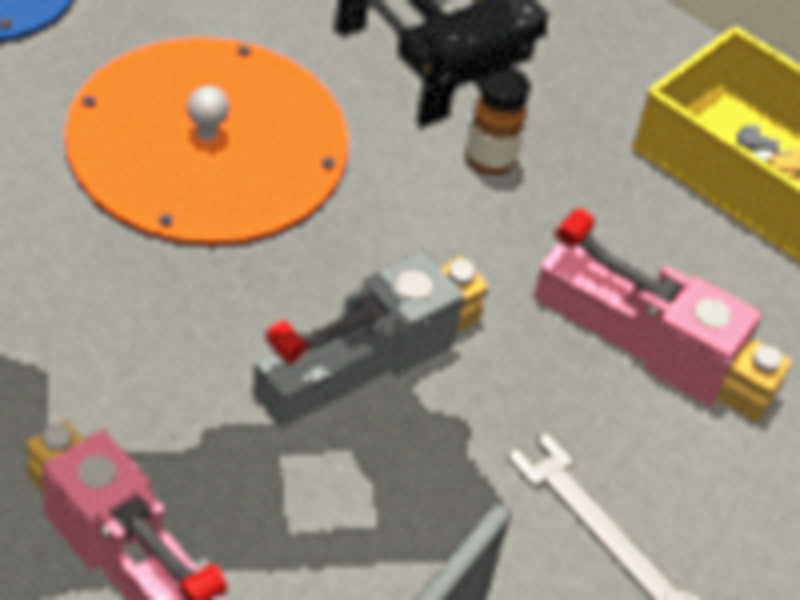

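```bash
python3 - <<'E'
from h import *
w,s,d=load('wrist1'),load('scene1'),load('side1')
P={'knob':[(w,336,229),(s,275.8,162.5),(d,351.5,255.3)],'top':[(w,328.5,127.5),(s,244.3,183.3),(d,383.5,241)],'ball':[(w,120,153),(s,305.5,238),(d,332,196.8)],'brass':[(w,325,83),(s,120+444/4,150+181/4),(d,280+461/4,170+269/4)]}
r={k:tri(*v) for k,v in P.items()}
for k in r: print(k,np.round(r[k][0],4),r[k][1])
for a,b in (('knob','top'),('top','brass'),('knob','brass')):
    v=r[b][0]-r[a][0]; print(np.degrees(np.arctan2(v[1],v[0])),np.hypot(v[0],v[1]))
# residuals on the disc via fitted corners
E
```

```text
knob [ 0.4077 -0.2638  0.0747] [array([2. , 0.8]), array([0.6, 0.6]), array([ 0.4, -0.5])]
top [ 0.5237 -0.2831  0.0652] [array([1.7, 0.7]), array([0.6, 0.5]), array([ 0.5, -0.5])]
ball [ 0.5539 -0.0285  0.0404] [array([1.7, 0.7]), array([0.4, 0.3]), array([ 0.3, -0.5])]
brass [ 0.5718 -0.2904  0.0508] [array([2.2, 1.2]), array([0.4, 0.6]), array([ 0.3, -0.7])]
-9.443891281311691 0.11758581580426757
-8.602469547759085 0.0487041939102679
-9.19745232879608 0.16628629603544443
```

Emit:
{"fn": "send_rows", "kwargs": {"moves": [0, 0, 0.75, -1.22, 0, -2.5, 1, 0, 0, 0.75, -1.22, 0, -2.5, 1, 0, 0, 0.75, -1.22, 0, -2.5, 1, 0, 0, 0.75, -1.22, 0, -2.5, 1, 0, 0, 0.75, -1.22, 0, -2.5, 1, 0, 0, 0.75, -1.22, 0, -2.5, 1, 0, 0, 0, 0, 0, -2.2, 1, 0, 0, 0, 0, 0, -2.2, 1, 0, 0, 0, 0, 0, -2.2, 1, 0, 0, 0, 0, 0, -2.2, 1, 0, 0, 0, 0, 0, 0, 1, 0, 0, 0, 0, 0, 0, 1]}}

```text
time_s: 3.0
position: [0.408, -0.2637, 0.0565]
tcp_rot: [[0.986, -0.164, -0.0], [-0.164, -0.986, 0.001], [-0.001, -0.0, -1.0]]
force: [0.5, 0.0, -0.1]
opening: 1.003
```

```bash
python3 - <<'E'
from h import *
for n in ('scene','side','wrist'): snap(n,n+'2')
a=cv2.imread('pics/wrist2.png');b=cv2.imread('pics/side2.png')
cv2.imwrite('pics/z2.png',np.hstack([a[100:400,120:520],cv2.resize(b[200:300,300:433],(400,300),interpolation=cv2.INTER_CUBIC)]))
E
```

```text
(no output)
```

View pics/z2.png

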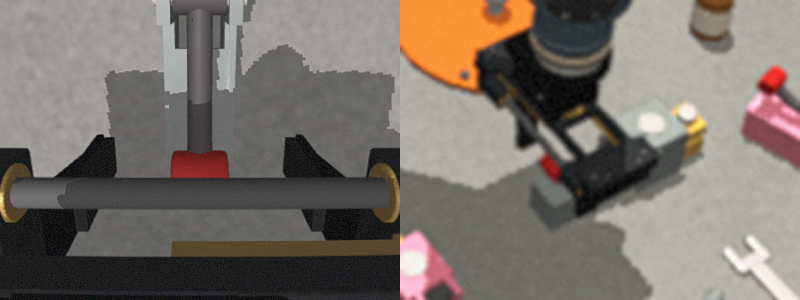

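The knob (red, at 200,165 in the left crop) sits centred between the fingers. Closing now.

Emit:
{"fn": "send_rows", "kwargs": {"moves": [0, 0, 0, 0, 0, 0, -1, 0, 0, 0, 0, 0, 0, -1, 0, 0, 0, 0, 0, 0, -1, 0, 0, 0, 0, 0, 0, -1, 0, 0, 0, 0, 0, 0, -1, 0, 0, 0, 0, 0, 0, -1, 0, 0, 0, 0, 0, 0, -1, 0, 0, 0, 0, 0, 0, -1, 0, 0, 0, 0, 0, 0, -1]}}

```text
time_s: 4.05
position: [0.4077, -0.264, 0.0565]
tcp_rot: [[0.986, -0.165, -0.0], [-0.165, -0.986, 0.0], [-0.0, 0.0, -1.0]]
force: [0.0, -0.9, -1.1]
opening: 0.296
```

```bash
python3 - <<'E'
import numpy as np
r=.0816;a0=np.arctan2(16,80)
h=np.radians(-9.3)
prev=None
for t in np.linspace(0,.85,11):
    p=np.array([-r*np.cos(a0+t),r*np.sin(a0+t)])
    if prev is not None: d=(p-prev)*100; print(np.round([t,d[0]*np.cos(h),d[0]*np.sin(h),d[1]],2))
    prev=p
E
```

```text
[ 0.08  0.16 -0.03  0.67]
[ 0.17  0.22 -0.04  0.66]
[ 0.26  0.27 -0.04  0.64]
[ 0.34  0.32 -0.05  0.61]
[ 0.42  0.37 -0.06  0.58]
[ 0.51  0.42 -0.07  0.55]
[ 0.6   0.47 -0.08  0.51]
[ 0.68  0.51 -0.08  0.47]
[ 0.76  0.54 -0.09  0.42]
[ 0.85  0.58 -0.09  0.37]
```

Emit:
{"fn": "send_rows", "kwargs": {"moves": [0, 0, 0, 0.16, -0.03, 0.67, -1, 0, 0, 0, 0.22, -0.04, 0.66, -1, 0, 0, 0, 0.27, -0.04, 0.64, -1, 0, 0, 0, 0.32, -0.05, 0.61, -1, 0, 0, 0, 0.37, -0.06, 0.58, -1, 0, 0, 0, 0.42, -0.07, 0.55, -1, 0, 0, 0, 0.47, -0.08, 0.51, -1, 0, 0, 0, 0.51, -0.08, 0.47, -1, 0, 0, 0, 0.54, -0.09, 0.42, -1, 0, 0, 0, 0.58, -0.09, 0.37, -1, 0, 0, 0, 0, 0, 0, -1, 0, 0, 0, 0, 0, 0, -1, 0, 0, 0, 0, 0, 0, -1]}}

```text
time_s: 5.35
position: [0.4465, -0.2705, 0.1114]
tcp_rot: [[0.986, -0.165, 0.0], [-0.165, -0.986, -0.0], [0.0, 0.0, -1.0]]
force: [2.3, -0.5, -1.8]
opening: 0.292
```

```bash
python3 - <<'E'
from h import *
for n in ('scene','side'): snap(n,n+'3')
a=cv2.imread('pics/scene3.png');b=cv2.imread('pics/side3.png')
cv2.imwrite('pics/z3.png',np.hstack([cv2.resize(a[120:220,200:333],(400,300),interpolation=cv2.INTER_CUBIC),cv2.resize(b[200:300,300:433],(400,300),interpolation=cv2.INTER_CUBIC)]))
E
```

```text
(no output)
```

View pics/z3.png

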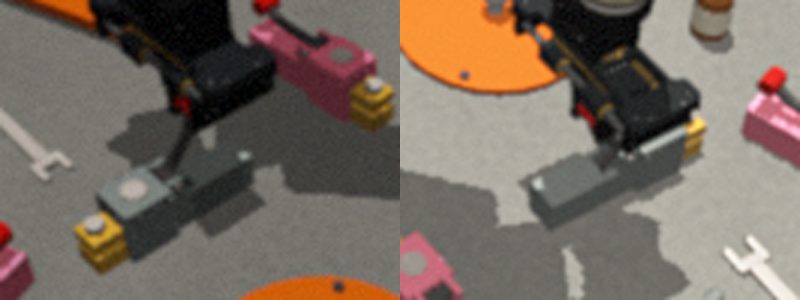

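Emit:
{"fn": "send_rows", "kwargs": {"moves": [0, 0, 0, 0, 0, 0, 1, 0, 0, 0, 0, 0, 0, 1, 0, 0, 0, 0, 0, 0, 1, 0, 0, 0, 0, 0, 0, 1, 0, 0, 0, 0, 0, 0, 1, 0, 0, 0, 0, 0, 0, 1, 0, 0, 0, 0, 0, 1.5, 1, 0, 0, 0, 0, 0, 2.5, 1, 0, 0, 0, 0, 0, 3, 1, 0, 0, 0, 0, 0, 3, 1, 0, 0, 0, 1.9, -0.3, 0, 1, 0, 0, 0, 1.9, -0.3, 0, 1, 0, 0, 0, 1.9, -0.3, 0, 1, 0, 0, 0, 2.0, -0.35, 0, 1, 0, 0, 0, 0, 0, 0, 1, 0, 0, 0, 0, 0, 0, 1]}}

```text
time_s: 7.05
position: [0.5228, -0.2823, 0.2109]
tcp_rot: [[0.986, -0.164, -0.001], [-0.164, -0.986, 0.001], [-0.002, -0.001, -1.0]]
force: [-0.6, 0.8, 0.5]
opening: 0.998
```

```bash
python3 - <<'E'
from h import *
for n in ('scene','side','wrist'): snap(n,n+'4')
a=cv2.imread('pics/scene4.png');b=cv2.imread('pics/side4.png')
cv2.imwrite('pics/z4.png',np.hstack([cv2.resize(a[120:220,200:333],(400,300),interpolation=cv2.INTER_CUBIC),cv2.resize(b[200:300,300:433],(400,300),interpolation=cv2.INTER_CUBIC)]))
E
```

```text
(no output)
```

View pics/z4.png

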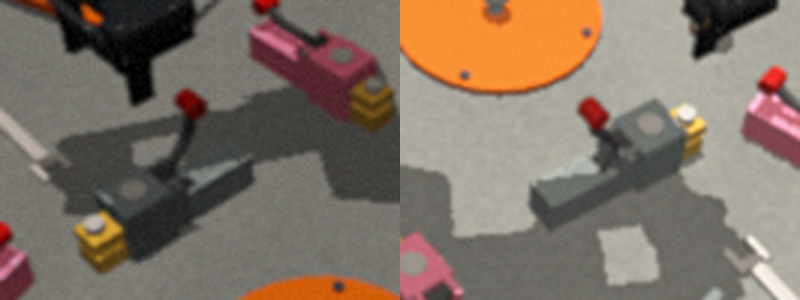

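View pics/wrist4.png

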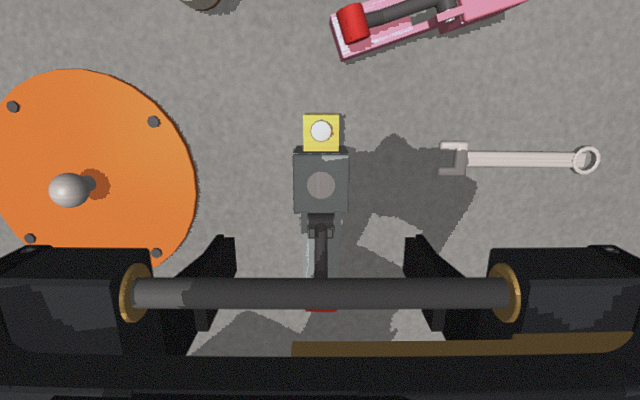

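Emit:
{"fn": "send_rows", "kwargs": {"moves": [0, 0, 0, 0.05, -0.05, -3.5, 1, 0, 0, 0, 0.05, 0, -3.5, 1, 0, 0, 0, 0, 0, -3.5, 1, 0, 0, 0, 0, 0, -3.5, 1, 0, 0, 0, 0, 0, -2.6, 1, 0, 0, 0, 0, 0, -2, 1, 0, 0, 0, 0, 0, -1, 1, 0, 0, 0, 0, 0, 0, 1, 0, 0, 0, 0, 0, 0, -1, 0, 0, 0, 0, 0, 0, -1, 0, 0, 0, 0, 0, 0, -1, 0, 0, 0, 0, 0, 0, -1, 0, 0, 0, 0, 0, 0, -1, 0, 0, 0, 0, 0, 0, -1, 0, 0, 0, 0, 0, 0, -1]}}

```text
time_s: 8.7
position: [0.5246, -0.2835, 0.0158]
tcp_rot: [[0.986, -0.165, 0.001], [-0.165, -0.986, -0.001], [0.001, 0.0, -1.0]]
force: [-0.6, -0.5, 3.9]
opening: 0.598
```

```bash
python3 - <<'E'
from h import *
for n in ('scene','side','wrist'): snap(n,n+'5')
a=cv2.imread('pics/wrist5.png');b=cv2.imread('pics/side5.png')
cv2.imwrite('pics/z5.png',np.hstack([a[100:400,120:520],cv2.resize(b[200:300,300:433],(400,300),interpolation=cv2.INTER_CUBIC)]))
for p in [(load('wrist1'),120,153)],[(load('wrist4'),69,190)]: print(atz(*p[0],.04))
E
```

```text
[ 0.55251746 -0.02990431  0.04      ]
[ 0.55315206 -0.02939435  0.04      ]
```

View pics/z5.png

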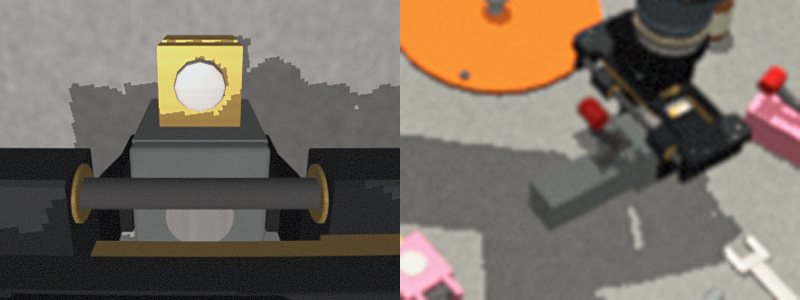

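Emit:
{"fn": "send_rows", "kwargs": {"moves": [0, 0, 0, 0, 0, 1, -1, 0, 0, 0, 0, 0, 2, -1, 0, 0, 0, 0, 0, 2.5, -1, 0, 0, 0, 0, 0, 2.5, -1, 0, 0, 0, 0, 0, 2, -1, 0, 0, 0, 0.3, 1.5, 0, -1, 0, 0, 0, 0.3, 2.5, 0, -1, 0, 0, 0, 0.3, 2.5, 0, -1, 0, 0, 0, 0.3, 2.5, 0, -1, 0, 0, 0, 0.3, 2.5, 0, -1, 0, 0, 0, 0.3, 2.5, 0, -1, 0, 0, 0, 0.3, 2.5, 0, -1, 0, 0, 0, 0.3, 2.5, 0, -1, 0, 0, 0, 0.3, 2.5, 0, -1, 0, 0, 0, 0.3, 2.5, 0, -1, 0, 0, 0, 0, 1.5, 0, -1, 0, 0, 0, 0, 0, 0, -1, 0, 0, 0, 0, 0, 0, -1, 0, 0, 0, 0, 0, 0, -1]}}

```text
time_s: 10.75
position: [0.5542, -0.0289, 0.115]
tcp_rot: [[0.986, -0.166, -0.0], [-0.166, -0.986, -0.0], [-0.0, 0.0, -1.0]]
force: [0.6, 0.2, -5.3]
opening: 0.599
```

```bash
python3 - <<'E'
from h import *
for n in ('scene','side','wrist'): snap(n,n+'6')
a=cv2.imread('pics/scene6.png');b=cv2.imread('pics/side6.png')
cv2.imwrite('pics/z6.png',np.hstack([cv2.resize(a[140:290,230:430],(400,300),interpolation=cv2.INTER_CUBIC),cv2.resize(b[100:250,240:440],(400,300),interpolation=cv2.INTER_CUBIC)]))
s=read_state();print(s['position'],s['force'],s['moment'],s['opening'])
E
```

```text
[ 0.554384   -0.02920542  0.11529107] [ 0.03110498 -0.14006972 -5.25960235] [-0.0202657   0.04444078  0.01634431] 0.5928936205591575
```

View pics/z6.png

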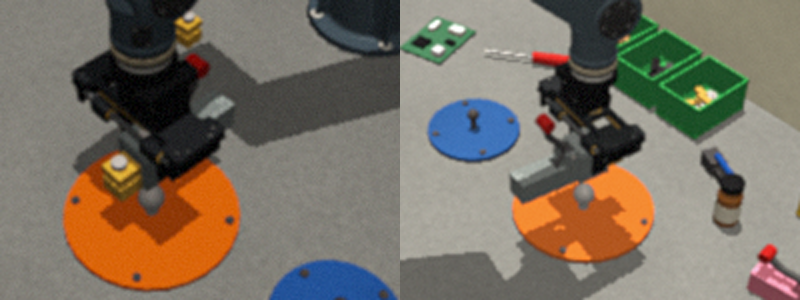

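View pics/wrist6.png

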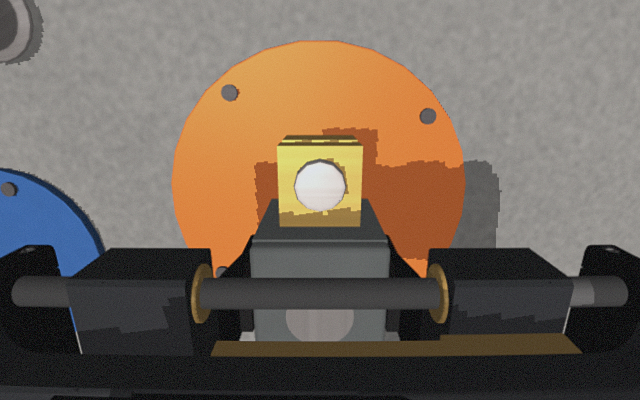

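```bash
python3 - <<'E'
from h import *
w,s,d=load('wrist6'),load('scene6'),load('side6')
print(tri((w,320,185),(s,291,220.5)))
w5=load('wrist5'); print(proj(w5,[0.5718,-.2904,.0508]), 'wrist5 observed ~', 120+200,100+87)
print(tri((s,305.5,239.5),(d,240+184/2,100+196/2)))
E
```

```text
(array([ 0.59644716, -0.03639846,  0.14585094]), [array([ 1.9, -5.5]), array([ 0.8, -0.4])])
[[315.30367491 180.46545362]] wrist5 observed ~ 320 187
(array([ 0.55554009, -0.02725646,  0.03520295]), [array([ 0.4, -0. ]), array([0.3, 0. ])])
```

Emit:
{"fn": "send_rows", "kwargs": {"moves": [0, 0, 0, 0.03, 0.04, -1.5, -1, 0, 0, 0, 0, 0, -1.5, -1, 0, 0, 0, 0, 0, -1, -1, 0, 0, 0, 0, 0, -1, -1, 0, 0, 0, 0, 0, -0.8, -1, 0, 0, 0, 0, 0, -0.8, -1, 0, 0, 0, 0, 0, 0, -1]}}

```text
time_s: 11.6
position: [0.554, -0.0278, 0.0483]
tcp_rot: [[0.986, -0.165, -0.002], [-0.165, -0.986, 0.0], [-0.002, -0.0, -1.0]]
force: [-0.6, -0.6, -6.2]
opening: 0.595
```

Ball is entering freely (no contact force). Continuing.

Emit:
{"fn": "send_rows", "kwargs": {"moves": [0, 0, 0, 0, 0, -0.7, -1, 0, 0, 0, 0, 0, -0.6, -1, 0, 0, 0, 0, 0, -0.4, -1, 0, 0, 0, 0, 0, -0.3, -1, 0, 0, 0, 0, 0, -0.2, -1, 0, 0, 0, 0, 0, 0, -1, 0, 0, 0, 0, 0, 0, -1]}}

```text
time_s: 12.3
position: [0.5548, -0.0279, 0.0274]
tcp_rot: [[0.986, -0.165, 0.0], [-0.165, -0.986, -0.0], [0.0, 0.0, -1.0]]
force: [-0.3, -0.3, -5.1]
opening: 0.596
```

Emit:
{"fn": "send_rows", "kwargs": {"moves": [0, 0, 0, 0, 0, -0.1, -1, 0, 0, 0, 0, 0, -0.1, -1, 0, 0, 0, 0, 0, 0, -1, 0, 0, 0, 0, 0, 0, -1]}}

```text
time_s: 12.7
position: [0.5549, -0.0279, 0.0258]
tcp_rot: [[0.986, -0.165, 0.001], [-0.165, -0.986, -0.0], [0.001, 0.0, -1.0]]
force: [0.1, 0.8, -1.2]
opening: 0.599
```

```bash
python3 - <<'E'
from h import *
for n in ('scene','side','wrist'): snap(n,n+'7')
a=cv2.imread('pics/scene7.png');b=cv2.imread('pics/side7.png')
cv2.imwrite('pics/z7.png',np.hstack([cv2.resize(a[160:270,240:387],(400,300),interpolation=cv2.INTER_CUBIC),cv2.resize(b[130:240,260:407],(400,300),interpolation=cv2.INTER_CUBIC)]))
s=read_state();print(s['position'],s['force'],s['moment'],s['opening'])
E
```

```text
[ 0.55491105 -0.02792585  0.0257714 ] [-0.0858824   1.30541173  1.15213908] [ 0.07423713  0.20754032 -0.00434026] 0.5968476459338479
```

View pics/z7.png

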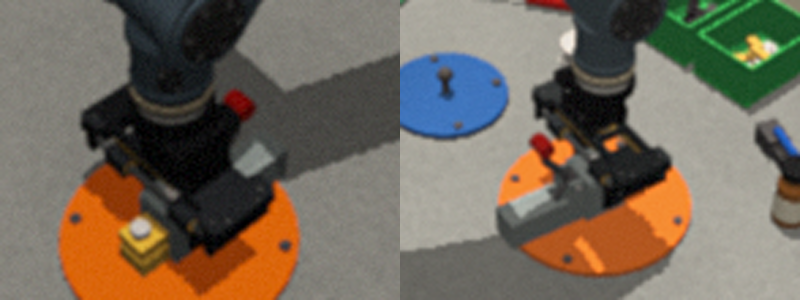

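Emit:
{"fn": "send_rows", "kwargs": {"moves": [0, 0, 0, 0, 0, 0, 1, 0, 0, 0, 0, 0, 0, 1, 0, 0, 0, 0, 0, 0, 1, 0, 0, 0, 0, 0, 0, 1, 0, 0, 0, 0, 0, 0, 1, 0, 0, 0, 0, 0, 1.5, 1, 0, 0, 0, 0, 0, 3, 1, 0, 0, 0, 0, 0, 3.5, 1, 0, 0, 0, 0, 0, 3.5, 1, 0, 0, 0, 0, 0, 3.5, 1, 0, 0, 0, 0, 0, 3, 1, 0, 0, 0, 0, 0, 0, 1, 0, 0, 0, 0, 0, 0, 1]}}

```text
time_s: 14.15
position: [0.5547, -0.0279, 0.2058]
tcp_rot: [[0.986, -0.165, 0.001], [-0.165, -0.986, -0.0], [0.001, 0.0, -1.0]]
force: [0.1, -0.7, -0.1]
opening: 1.004
```

```bash
python3 - <<'E'
from h import *
for n in ('scene','side','wrist'): snap(n,n+'8')
a=cv2.imread('pics/scene8.png');b=cv2.imread('pics/side8.png')
cv2.imwrite('pics/z8.png',np.hstack([cv2.resize(a[160:310,240:440],(400,300),interpolation=cv2.INTER_CUBIC),cv2.resize(b[130:240,260:407],(400,300),interpolation=cv2.INTER_CUBIC)]))
s=read_state();print(s['position'],s['force'],s['moment'],s['opening'])
E
```

```text
[ 0.55347307 -0.0275963   0.20380006] [ 0.03516546  0.0151621  -0.25033173] [ 0.01634805  0.11375444 -0.02692261] 0.9978622527202798
```

View pics/z8.png

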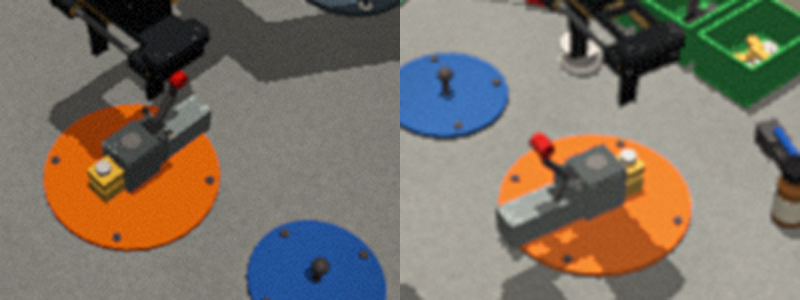

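View pics/wrist8.png

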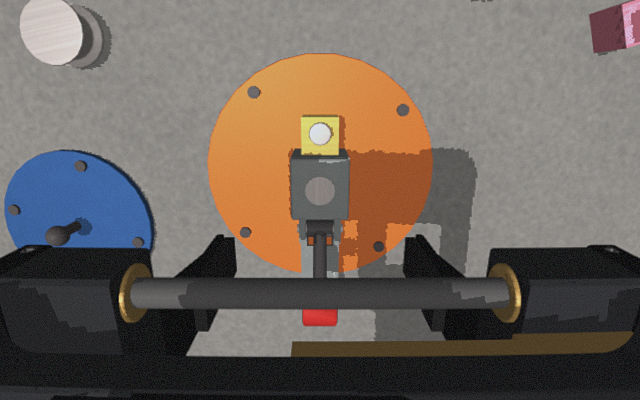

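```bash
python3 - <<'E'
from h import *
w,s,d=load('wrist8'),load('scene8'),load('side8')
print(tri((w,320,191),(s,306,230),(d,332.4,188.8)));print(tri((s,329,199.5),(d,311.8,182.9)))
E
```

```text
(array([ 0.55399429, -0.0270671 ,  0.07720294]), [array([2.1, 1. ]), array([0.9, 0.6]), array([ 0.6, -0.3])])
(array([ 0.47895287, -0.00958982,  0.1384719 ]), [array([ 0.6, -0.1]), array([0.4, 0.1])])
```

Emit:
{"fn": "send_rows", "kwargs": {"moves": [0, 0, 0, -1.6, 0.3, 0, 1, 0, 0, 0, -2, 0.35, 0, 1, 0, 0, 0, -2.1, 0.35, 0, 1, 0, 0, 0, -2, 0.35, 0, 1, 0, 0, 0, 0, 0, 0, 1, 0, 0, 0, 0, 0, -2.5, 1, 0, 0, 0, 0, 0, -2.5, 1, 0, 0, 0, 0, 0, -2, 1, 0, 0, 0, 0, 0, -1.6, 1, 0, 0, 0, 0, 0, 0, 1, 0, 0, 0, 0, 0, 0, -1, 0, 0, 0, 0, 0, 0, -1, 0, 0, 0, 0, 0, 0, -1, 0, 0, 0, 0, 0, 0, -1, 0, 0, 0, 0, 0, 0, -1, 0, 0, 0, 0, 0, 0, -1, 0, 0, 0, 0, 0, 0, -1, 0, 0, 0, 0, 0, 0, -1, 0, 0, 0, 0, 0, 0, -1]}}

```text
time_s: 16.2
position: [0.4776, -0.0145, 0.1194]
tcp_rot: [[0.986, -0.165, -0.0], [-0.165, -0.986, -0.0], [-0.0, 0.0, -1.0]]
force: [-0.5, -0.6, -0.2]
opening: 0.292
```

```bash
python3 - <<'E'
from h import *
for n in ('scene','side','wrist'): snap(n,n+'9')
a=cv2.imread('pics/scene9.png');b=cv2.imread('pics/side9.png')
cv2.imwrite('pics/z9.png',np.hstack([cv2.resize(a[160:310,240:440],(400,300),interpolation=cv2.INTER_CUBIC),cv2.resize(b[130:240,260:407],(400,300),interpolation=cv2.INTER_CUBIC)]))
p=read_state()['position']; 
c=np.array([.554,-.0275]);h=np.radians(-9.3);e=np.array([np.cos(h),np.sin(h)])
hx=(p[:2]-c)@e+.038; hz=p[2]+.019-.068
t0=np.arctan2(hz,-hx)-np.arctan2(16,80); print(p,hx,hz,np.hypot(hx,hz),t0)
r=np.hypot(.08,.016);prev=None
for t in np.linspace(t0,-.03,13):
    q=np.array([-r*np.cos(t+.1974),r*np.sin(t+.1974)])
    if prev is not None: dd=(q-prev)*100; print(np.round([t,dd[0]*e[0],dd[0]*e[1],dd[1]],2))
    prev=q
E
```

```text
[ 0.47765094 -0.01449291  0.11936845] -0.03944749907142763 0.07036845047702986 0.08067108531269732 0.8624672014140161
[ 0.79 -0.51  0.08 -0.32]
[ 0.71 -0.49  0.08 -0.35]
[ 0.64 -0.46  0.08 -0.39]
[ 0.56 -0.43  0.07 -0.42]
[ 0.49 -0.4   0.07 -0.45]
[ 0.42 -0.36  0.06 -0.48]
[ 0.34 -0.33  0.05 -0.51]
[ 0.27 -0.29  0.05 -0.53]
[ 0.19 -0.25  0.04 -0.55]
[ 0.12 -0.21  0.03 -0.57]
[ 0.04 -0.16  0.03 -0.58]
[-0.03 -0.12  0.02 -0.59]
```

View pics/z9.png

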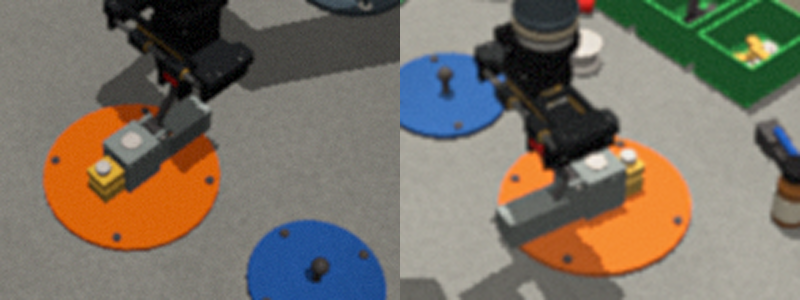

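The knob is pinched and the coupler has not moved. Following the arc down.

Emit:
{"fn": "send_rows", "kwargs": {"moves": [0, 0, 0, -0.51, 0.08, -0.32, -1, 0, 0, 0, -0.49, 0.08, -0.35, -1, 0, 0, 0, -0.46, 0.08, -0.39, -1, 0, 0, 0, -0.43, 0.07, -0.42, -1, 0, 0, 0, -0.4, 0.07, -0.45, -1, 0, 0, 0, -0.36, 0.06, -0.48, -1, 0, 0, 0, -0.33, 0.05, -0.51, -1, 0, 0, 0, -0.29, 0.05, -0.53, -1, 0, 0, 0, -0.25, 0.04, -0.55, -1, 0, 0, 0, -0.21, 0.03, -0.57, -1, 0, 0, 0, 0, 0, 0, -1]}}

```text
time_s: 17.45
position: [0.4399, -0.0081, 0.0728]
tcp_rot: [[0.986, -0.165, -0.001], [-0.165, -0.986, 0.001], [-0.001, -0.0, -1.0]]
force: [-0.4, -0.6, -0.4]
opening: 0.299
```

Emit:
{"fn": "send_rows", "kwargs": {"moves": [0, 0, 0, -0.13, 0.02, -0.4, -1, 0, 0, 0, -0.08, 0.02, -0.3, -1, 0, 0, 0, -0.06, 0.01, -0.3, -1, 0, 0, 0, 0, 0, -0.2, -1, 0, 0, 0, 0, 0, 0, -1]}}

```text
time_s: 17.95
position: [0.4376, -0.0077, 0.0627]
tcp_rot: [[0.986, -0.165, 0.0], [-0.165, -0.986, -0.0], [0.0, 0.0, -1.0]]
force: [-2.6, -0.0, 16.8]
opening: 0.293
```

Emit:
{"fn": "send_rows", "kwargs": {"moves": [0, 0, 0, 0, 0, 0.15, -1, 0, 0, 0, 0, 0, 0, -1, 0, 0, 0, 0, 0, 0, 1, 0, 0, 0, 0, 0, 0, 1, 0, 0, 0, 0, 0, 0, 1, 0, 0, 0, 0, 0, 0, 1, 0, 0, 0, 0, 0, 0, 1, 0, 0, 0, 0, 0, 0, 1, 0, 0, 0, 0, 0, 1.5, 1, 0, 0, 0, 0, 0, 3, 1, 0, 0, 0, 0, 0, 4, 1, 0, 0, 0, 0, 0, 4, 1, 0, 0, 0, 0, 0, 4, 1, 0, 0, 0, 0, 0, 0, 1, 0, 0, 0, 0, 0, 0, 1]}}

```text
time_s: 19.45
position: [0.4378, -0.0078, 0.2288]
tcp_rot: [[0.986, -0.165, 0.002], [-0.165, -0.986, -0.001], [0.002, 0.0, -1.0]]
force: [-0.5, 0.2, -0.7]
opening: 0.998
```

```bash
python3 - <<'E'
from h import *
for n in ('scene','side','wrist'): snap(n,n+'10')
a=cv2.imread('pics/scene10.png');b=cv2.imread('pics/side10.png')
cv2.imwrite('pics/z10.png',np.hstack([cv2.resize(a[180:280,250:383],(400,300),interpolation=cv2.INTER_CUBIC),cv2.resize(b[140:240,270:403],(400,300),interpolation=cv2.INTER_CUBIC)]))
s=read_state();print(s['position'],s['force'],s['opening'],s['qvel'])
E
```

```text
[ 0.43635741 -0.0074374   0.22667459] [-0.36975568 -0.61522978 -0.26787146] 1.001192685333029 [-0.09544525  0.564899   -0.06225648  0.01497509  0.07338696  0.02689945]
```

View pics/z10.png

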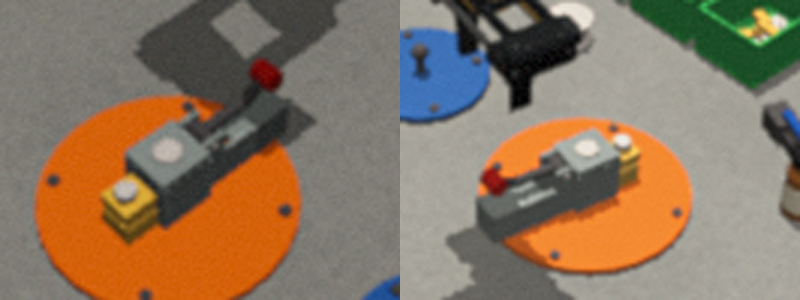

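View pics/wrist10.png

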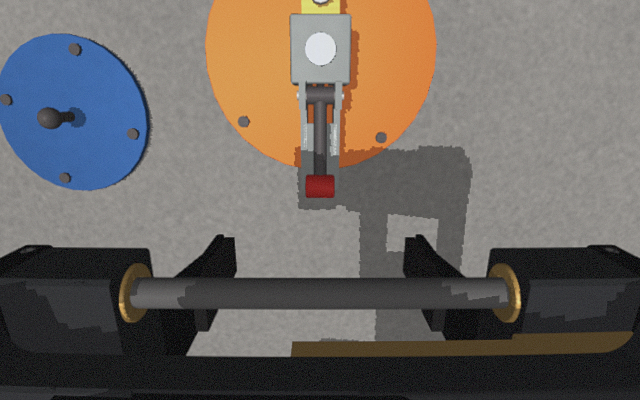

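```bash
python3 - <<'E'
from h import *
w,s,d=load('wrist10'),load('scene10'),load('side10')
S=lambda x,y:(s,250+x/3,180+y/3); D=lambda x,y:(d,270+(x-400)/3,140+y/3)
t=tri((w,320,48.5),S(167,151),D(587,148)); k=tri((w,320,187),S(265,75),D(495,180)); b=tri(S(125,188),D(622,143))
for x in (t,k,b): print(np.round(x[0],4),x[1])
print(k[0]-t[0], np.hypot(*(k[0]-t[0])[:2]))
E
```

```text
[ 0.5537 -0.0272  0.0748] [array([1.3, 1.9]), array([0.5, 0.4]), array([ 0.5, -0.3])]
[ 0.4382 -0.0074  0.086 ] [array([1.8, 2.5]), array([0.5, 0.8]), array([ 0.6, -0.3])]
[ 0.6    -0.0362  0.0616] [array([ 0.5, -0. ]), array([0.4, 0. ])]
[-0.11554919  0.01985569  0.01124969] 0.117242758375964
```

```bash
python3 -c "
from rig import *
print(hand_in())"
```

```text
the job is handed in; nothing more can be done
None
```

The coupler is standing locked on the orange base's ball, the gripper is clear of it, and I handed the job in at about 19.6 s. `hand_in()` gives no verdict, so what follows rests on my own checks.

**What I did:** I pinched the red knob and swung the lever up to about 0.85 rad. Then I gripped the housing by its flat sides, carried it over and lowered it onto the ball. After letting go, I re-pinched the knob and drove the lever down its arc until it met its stop (about 17 N of upward force), then released and rose clear.

**Last checks from the camera images:**

| Check | Result |
|---|---|
| Sideways offset from the ball's centre | about 1.5 mm |
| Housing top, against about 75 mm expected when seated | 74.8 mm |
| Knob height relative to the housing top, against the start | 1.7 mm higher, a lever angle of about 0.02 rad |
| Gripper | fully open, TCP at about 0.23 m, no contact force |

- **Brief disagreement:** before locking, one image put the housing top at 77 mm. The touchdown height and the later picture both agreed with about 75 mm.
- **Calibration offset:** the wrist camera was consistently about 2 pixels off the other two, within its stated error. I worked from relative positions for the placement.
- **Upright angle:** I judged it by eye from the pictures and from the flat seating, and did not measure it. No check failed.

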